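# Hang the feeder cup and offer up the bird bath

## Robot

A 6-joint arm with a two-finger parallel gripper is mounted at the origin on the work surface. World frame = base frame: x ahead of the robot, y to its left, z up, the work surface at z = 0. Lengths are in m, angles in degrees, forces in N, time in s.
With the tool pointing down it reaches from about 0.2 to 0.875 m from the base axis. Payload 3.4 kg.
Tool frame: the origin (TCP) lies between the finger pads; the fingertips stand 17 mm ahead of it and the grasp point (between the pads) lies 2 mm behind it; z points along the fingers, x is the direction in which the jaws open and shut, and the axes are right-handed (so a half turn about z gives the same grasp; the last joint's range is limited). The gripper opens to 94 mm and grips with 3 to 60 N. Pads are 16 mm wide; open, the fingers measure 119 mm over their backs; the gripper's body (75 mm by 177 mm) begins 78 mm behind the grasp point.
Start: joints at [-71.276, 15.808, 86.224, -0, 77.962, -6.933], TCP at [0.249, -0.518, 0.222] pointing down, gripper open.
Joint ranges: [-165.64, 165.64], [-43.16, 119.46], [12.63, 154.43], [-67.54, 247.53], [6.08, 155.33], [-154.97, 154.97]. Speed limits (degrees/s): [147.25, 147.25, 180, 180, 180, 180].

## Interface

Orientations are given as a 3x3 rotation matrix whose columns are the frame's x, y, z axes.
In Python, from workcell import bot, camera, camera_params, job, spot_in, tip_of gives the robot as it stands. The module is installed in compiled form; this text tells all that it offers.
- The arm moves only by the tool send_rows, never from a script. Its argument "steps" is a list of rows, each a list of 5 numbers: the finger opening in cm, from 0 to 9.4, then the shift along the world's x, y, z in cm, then the turn about the world's z in rad. A call has exactly 8 rows; each row is the pose to reach, as a shift and turn from the pose commanded when the call began; what a row does not reach only later rows make up. A row lasts 1/8 s, in which the tool goes at most 62.5 mm and 10.7 degrees, less where a joint would pass 70% of its speed; a pose out of reach is approached as far as the arm can. A call with a gripper value outside its range is refused whole. The fingers move at their own pace and stop on an object; "force" is the grip in N (left out, the last holds). Time passes only in rows, so rows that repeat a pose let the fingers close, or fill a call up. It gives the time, the measured TCP pose, the force and the opening at its end, in the units of the state.
- bot.get_obs(): the state, without advancing time (a new reading comes with each control period).
- camera(name): name is "side" or "top"; returns the picture (400x640x3 uint8, blue, green, red); there is no depth.
- camera_params(name): a dict with "intrinsics" (3x3 intrinsics, pixels), "k1" (the pictures are not rectified: a ray, as slopes to the right and down, at radius r is drawn at 1 + k1 r^2 times it, then the intrinsics apply), "pose" (4x4, takes a point from camera to world coordinates). Camera axes: x right, y up, looking along -z (the intrinsics and any distortion apply to the point x, -y, -z); pixel columns grow to the right and rows downward; lengths in m; the calibration is good to about 2 mm. A picture is of the moment at which its call begins. camera_params takes no time and is no camera call.
- job.hand_in(): hands the job in, once; it reports no verdict.
Trained networks look in the newest picture that a camera, given by its name, has taken for a name from the list of things; names that differ only in an ending like _2 or _b are one class to them, and where a whole thing is asked for, a point or a joint stands for the part that bears it (a point fixed in the world has none). Each returns a list of dicts, best first, with "conf" (0 to 1); they miss things now and then, are a little off and sometimes report something else, mostly with a low value. They report only what shows in the picture. A call takes as long as a camera call. They do not tell look-alikes from the thing itself.
- spot_in(query, camera): "bbox" ([left, top, right, bottom] in pixels, round what is visible of it).
- tip_of(query, camera): "pixel" ([column, row] in pixels: a listed point, or the origin of a listed thing).
The state is a dict: "time": time; "joint_pos": joint angles; "qvel": joint speeds; "joint_efforts": joint torques, N m; "ee_pos": TCP position; "tcp_rot": TCP orientation; "contact_force": force on the tool from outside, world axes, zero at the start; "ft_torque": the same for the moment, N m; "grip_width": finger opening in m.
Only numpy, scipy, OpenCV 4.12 (cv2) and the standard library are available. Lean on these libraries where they do the work, as an engineer would, in place of code of your own. Each camera call takes 0.05 s, during which the arm holds its last target.

## Task

Get the bird corner ready: first hang the aluminium feeder cup by its loop handle on the arm of the hook stand and let go of it. Then lift the bird bath by its wooden grip and, in the air, give it a quarter turn so that its two perches, which lie roughly along the bench, point straight across it, towards you and away from you; keep the bath level and the loose ball in the middle of the dish all the while, and disturb nothing else. Finish still holding the bath up, still and level, about 10 cm clear of the bench, so that I can clip its chain on.

Things in the scene. Friction and masses are not known exactly. Their poses are not given: they have to be found in the camera images.
- stand: dark steel hook stand fixed to the bench: round foot 124 mm across, post 16 mm thick with a ball on top (251 mm high), and one straight level wire arm, 8 mm thick, running from the post along the stand's own -x (axis 200 mm above the bench), ending in an upturned tip; a small brace under the arm's first 31 mm. Origin: on the post axis at bench level; z up
- stand_tip (a point): top end of the arm's upturned tip: 108 mm from the post axis along the stand's -x, 223 mm above the bench, 23 mm above the arm's axis; same axes as the stand
- stand_hook (a point): the place to hang from: top of the stand's arm, 60 mm from the post axis, 204 mm above the bench; same axes as the stand
- cup: aluminium feeder cup, open on top, 56 mm across, 80 mm high, about 90 g, standing upright, with one loop handle of 7 mm rod on its own +y side, in its y-z plane, reaching out to y = 69.5 mm. Let go on the hook, it swings and comes to hang aslant below the arm. Origin: centre of its underside; z up through the mouth
- cup_loop (a point): centre of the opening of the cup's handle loop, at (0, 45.5, 45) mm in the cup's frame; the opening is 34 mm wide (y = 28 to 62 mm) and 51 mm high (z = 19.5 to 70.5 mm); one passes through it along the cup's x
- bath: hanging bird bath, about 450 g: white ceramic dish 158 mm across, rim 36 mm high, on a 90 mm foot, with two wooden perches along its own +x and -x, and a stiff steel arch over it along its own y (uprights 166 mm apart) with a wooden grip on top. Inside the dish slopes 8 degrees near the middle, 27 farther out. At the start the perches lie roughly along world y. Origin: centre of its underside; z up
- bath_perch (a point): end of the +x perch (10 mm dowel), 116 mm from the bath's centre and 30 mm above its underside; the -x perch is the same
- bath_grip (a point): centre of the bath's round wooden grip, 18 mm thick, 72 mm long along the bath's y, axis 135 mm above the bath's underside; same axes as the bath
- ball_center (a point): centre of the loose wooden ball, 40 mm across, 25 g, that rests in the middle of the dish; rolls freely
- bench (a point): a fixed point of the bench top; its x axis points straight across the bench (away from the robot), its y along the bench
- feeder: bystander: stainless steel seed dispenser with a press button on top, 68 mm across, 180 mm high; origin at its underside
- trowel: bystander: green plastic trowel, lying, about 285 mm long, 70 mm wide, 28 mm high; x along it towards the blade
- tag: bystander: flat wooden plant tag 141 x 22 x 5 mm, lying; x along it
- tin: bystander: small open aluminium tin without handle, 70 mm across, 46 mm high; origin at its underside
- fork: bystander: hand fork with wooden handle, lying, about 260 mm long, 26 mm high; x along it towards the tines
- pot: bystander: squat terracotta pot 96 mm across, 62 mm high; origin at its underside
- saucer: bystander: terracotta saucer 116 mm across, 18 mm high; origin at its underside
Not all that is in view belongs to the job. Leave any orange look-alike of the stand alone.

How it is judged:
By the outcome, as a careful person would: the job done as asked, in the order asked, and still so for the second after the job is handed in, while the arm keeps its last pose, push and grip.
It also fails if it takes over 72 s, if anything falls off the work surface, if the arm or the gripper's body presses on something with over 40 N, if the wrist force passes 120 N, or if a joint passes its speed limit or range.

## Working session

There is one attempt and no reset: what is moved stays moved. The work goes in short steps, Python scripts to look and compute and a tool call to move; the robot and the scene stay as the last step left them, time stands still between calls to the robot, and variables do not carry over. Pictures are saved under pics/ and viewed, and the job is handed in when it is done.

Besides the shell and the picture viewer there is one more tool, called after ">>>" by a JSON object that holds its "fn" and its "kwargs", one argument or row to a line. send_rows: Moves the arm, as the interface text tells. Its arguments: {"type":"object","properties":{"steps":{"type":"array"},"force":{"type":"number"}},"required":["steps"]}

```bash
mkdir -p pics
cat > h.py <<'E'
import numpy as np, cv2
from workcell import bot, camera, camera_params, job, spot_in, tip_of
def ray(name,px):
    p=camera_params(name);K=np.array(p['intrinsics'],float);T=np.array(p['pose'])
    d=np.linalg.solve(K,[px[0],px[1],1.0]);xy=d[:2];rd=np.hypot(*xy);r=rd
    for _ in range(50): r=rd/(1+p['k1']*r*r)
    xy=xy*(r/rd if rd>0 else 1)
    v=T[:3,:3]@np.array([xy[0],-xy[1],-1.0]);return T[:3,3],v/np.linalg.norm(v)
def atz(name,px,z):
    o,v=ray(name,px);return o+v*(z-o[2])/v[2]
def proj(name,P):
    p=camera_params(name);K=np.array(p['intrinsics'],float);T=np.array(p['pose'])
    c=T[:3,:3].T@(np.array(P)-T[:3,3]);s=np.array([c[0],-c[1]])/-c[2]
    s=s*(1+p['k1']*(s@s));return (K@[s[0],s[1],1])[:2]
def tri(p1,p2,n1='side',n2='top'):
    o1,v1=ray(n1,p1);o2,v2=ray(n2,p2)
    A=np.stack([v1,-v2],1);t=np.linalg.lstsq(A,o2-o1,rcond=None)[0]
    a=o1+v1*t[0];b=o2+v2*t[1];return (a+b)/2,np.linalg.norm(a-b)
E
python3 - <<'E'
from h import *
np.set_printoptions(precision=4,suppress=True)
for n in ['side','top']:
    cv2.imwrite(f'pics/{n}0.png',camera(n)); p=camera_params(n);print(n,p)
for n in ['side','top']:
    for q in ['stand','cup','bath','ball_center']:
        print(n,q,[(np.round(d['bbox']).tolist(),round(d['conf'],2)) for d in spot_in(q,n)][:3])
    for q in ['stand_tip','stand_hook','stand','cup','cup_loop','bath','bath_perch','bath_grip','ball_center']:
        print(n,q,[(np.round(d['pixel'],1).tolist(),round(d['conf'],2)) for d in tip_of(q,n)][:3])
print(bot.get_obs())
E
```

```text
side {'intrinsics': array([[478.4859,   0.    , 316.0334],
       [  0.    , 478.4859, 195.9922],
       [  0.    ,   0.    ,   1.    ]]), 'k1': -0.11483522056472624, 'pose': array([[-0.678 ,  0.5092, -0.5302, -0.0739],
       [-0.735 , -0.4782,  0.4807,  0.6284],
       [-0.0088,  0.7156,  0.6985,  1.01  ],
       [ 0.    ,  0.    ,  0.    ,  1.    ]])}
top {'intrinsics': array([[498.7954,   0.    , 312.7553],
       [  0.    , 498.7954, 198.8623],
       [  0.    ,   0.    ,   1.    ]]), 'k1': -0.15705845132988733, 'pose': array([[ 0.0693,  0.9768, -0.2027,  0.2152],
       [-0.9976,  0.0668, -0.0191, -0.003 ],
       [-0.0051,  0.2035,  0.9791,  1.8008],
       [ 0.    ,  0.    ,  0.    ,  1.    ]])}
side stand [([232.0, 194.0, 286.0, 282.0], 0.74), ([162.0, 241.0, 214.0, 332.0], 0.74)]
side cup [([332.0, 232.0, 369.0, 263.0], 0.87)]
side bath [([354.0, 148.0, 406.0, 204.0], 0.93), ([409.0, 204.0, 442.0, 229.0], 0.2)]
side ball_center []
side stand_tip [([198.1, 278.2], 0.87), ([286.4, 219.1], 0.55)]
side stand_hook [([269.4, 219.6], 0.66), ([187.1, 269.9], 0.65)]
side stand [([18
[... 934 characters left out ...]
top bath_perch [([349.5, 206.8], 0.81), ([312.5, 235.8], 0.24)]
top bath_grip [([381.0, 195.9], 0.59)]
top ball_center [([378.6, 198.6], 0.57)]
{'time': 1.4, 'joint_pos': array([-71.2766,  15.8104,  86.2251,  -0.0015,  77.9623,  -6.9321]), 'qvel': array([ 0.126 , -0.0037, -0.0699,  0.0671, -0.0393,  0.0319]), 'joint_efforts': array([ -0.0005, -40.4465, -23.7493,   0.0702,   0.025 ,   0.    ]), 'ee_pos': array([ 0.249 , -0.5183,  0.2225]), 'tcp_rot': array([[ 0.433 , -0.9014, -0.    ],
       [-0.9014, -0.433 , -0.    ],
       [ 0.    ,  0.    , -1.    ]]), 'contact_force': array([-0.0838, -0.1803, -0.1428]), 'ft_torque': array([-0.0309, -0.0375,  0.0364]), 'grip_width': 0.09396954892674836}
```

View pics/side0.png

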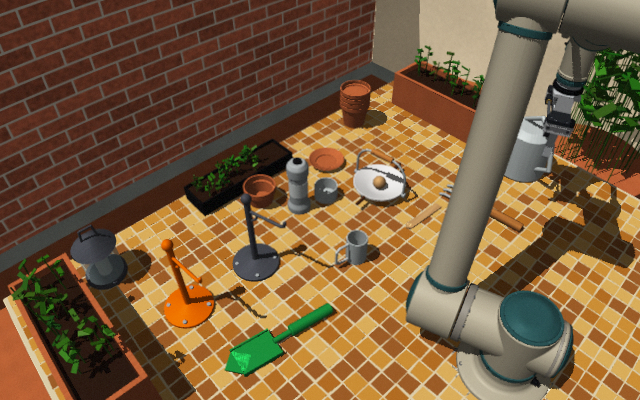

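View pics/top0.png

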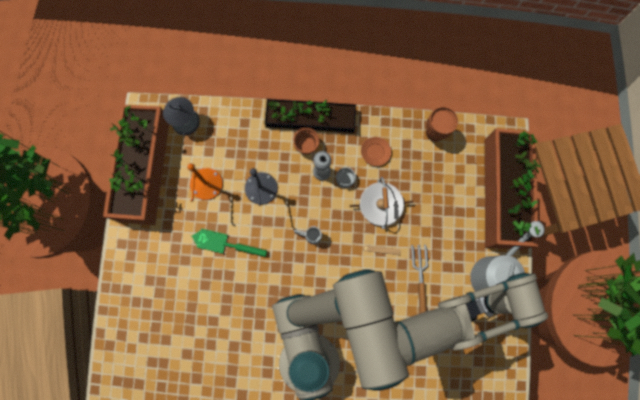

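Run:
```python
import cv2
a=cv2.imread('pics/side0.png')[140:340,150:450];cv2.imwrite('pics/side0c.png',cv2.resize(a,(800,533),interpolation=cv2.INTER_CUBIC))
a=cv2.imread('pics/top0.png')[140:270,170:420];cv2.imwrite('pics/top0c.png',cv2.resize(a,(800,416),interpolation=cv2.INTER_CUBIC))
```

```text
(no output)
```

View pics/side0c.png

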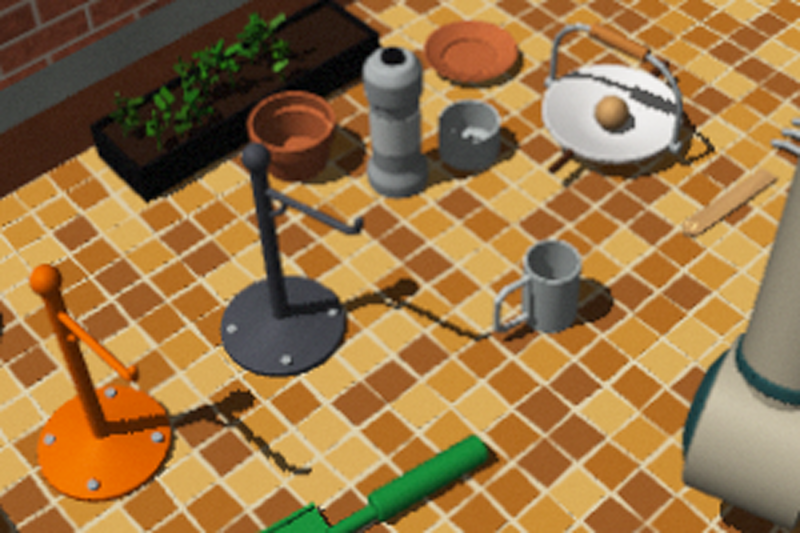

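View pics/top0c.png

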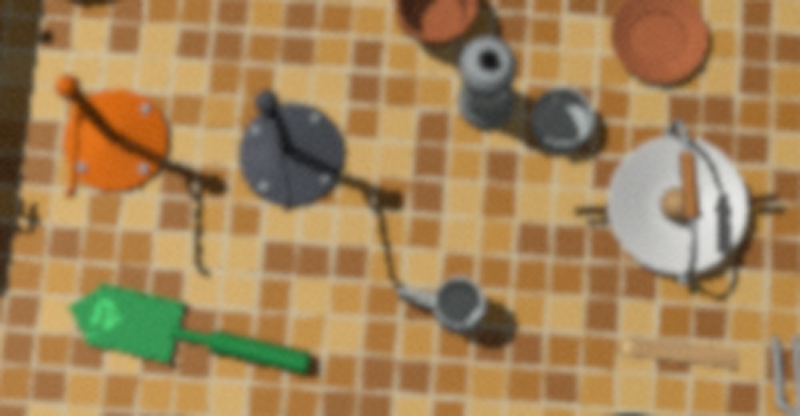

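Run:
```python
from h import *
np.set_printoptions(precision=4,suppress=True)
D={'tip':((286.4,219.1),(259.2,204.8),.223),'hook':((269.4,219.6),(258,190.3),.204),'stand':((252.4,263.3),(266.6,188.1),0),
'cup':((353,258.3),(311.6,238.7),0),'loop':((341.9,249.6),(299.8,233.9),.045),'bath':((378.6,192.3),(380.3,206.4),.0),
'perch':((357,203.3),(349.5,206.8),.03),'grip':((381,158.3),(381,195.9),.135),'ball':((375.1,182),(378.6,198.6),.03),'ball_top':((245.6+0,199),(253,172.5),.251)}
for k,(s,t,z) in D.items():
    print(k,tri(s,t),atz('side',s,z),atz('top',t,z))
# other grounds
for n,px in {'tin':(346,178),'feeder':(322,166)}.items():
    print(n,atz('top',px,.0))
# foot ellipse center of stand in top crop (292,154)
print('foot',atz('top',(170+292/3.2,140+154/3.2),.004),atz('side',(150+284/2.667,140+325/2.667),.004))
# cup mouth
print('mouth top',atz('top',(170+459/3.2,140+304/3.2),.08),'side',atz('side',(150+552/2.667,140+262/2.667),.08))
print('handle bars', atz('top',(170+405/3.2,140+293/3.2),.045))
# perches ends in top
for c in [(580,211),(783,203)]: print('perch',atz('top',(170+c[0]/3.2,140+c[1]/3.2),.03))
# arch tops ends of grip in top
for c in [(686,153),(692,216)]: print('gripend',atz('top',(170+c[0]/3.2,140+c[1]/3.2),.135))
for c in [(592,30),(650,60)]: print('gripend s',atz('side',(150+c[0]/2.667,140+c[1]/2.667),.135))
```

```text
tip (array([0.5057, 0.1954, 0.238 ]), np.float64(0.005161478774393525)) [0.5145 0.1858 0.223 ] [0.5105 0.199  0.223 ]
hook (array([0.5587, 0.2069, 0.2038]), np.float64(0.009108394245616103)) [0.5543 0.2047 0.204 ] [0.5622 0.2099 0.204 ]
stand (array([ 0.6297,  0.215 , -0.0252]), np.float64(0.018211880272104134)) [0.6204 0.23   0.    ] [0.6171 0.2058 0.    ]
cup (array([0.4418, 0.0276, 0.0104]), np.float64(0.006466708135132829)) [0.4501 0.0229 0.    ] [0.4404 0.0261 0.    ]
loop (array([0.4467, 0.0683, 0.0767]), np.float64(0.0045622928575613595)) [0.4665 0.0503 0.045 ] [0.449  0.0683 0.045 ]
bath (array([ 0.5768, -0.2188, -0.0031]), np.float64(0.0013989446712461798)) [ 0.5741 -0.2165  0.    ] [ 0.5767 -0.2181  0.    ]
perch (array([ 0.5591, -0.1025,  0.0421]), np.float64(0.0003876746981074964)) [ 0.5669 -0.1117  0.03  ] [ 0.5617 -0.103   0.03  ]
grip (array([ 0.5794, -0.2057,  0.1399]), np.float64(0.013589356752712526)) [ 0.5766 -0.2131  0.135 ] [ 0.5864 -0.2028  0.135 ]
ball (array([ 0.5929, -0.2092,  0.0367]), np.float64(0.011087302101709478)) [ 0.5923 -0.2173  0.03  ] [ 0.5991 -0.2071  0.03  ]
ball_top (array([0.6108, 0.2258, 0.2444]), np.float64(0.0009386384353145582)) [0.6044 0.2291 0.251 ] [0.6094 0.2252 0.251 ]
tin [ 0.6756 -0.0858  0.    ]
feeder [0.7157 0.0063 0.    ]
foot [0.6147 0.2252 0.004 ] [0.6141 0.2207 0.004 ]
mouth top [0.4437 0.0193 0.08  ] side [0.447  0.0169 0.08  ]
handle bars [0.4565 0.0804 0.045 ]
perch [ 0.5653 -0.1092  0.03  ]
perch [ 0.5902 -0.3398  0.03  ]
gripend [ 0.6156 -0.2133  0.135 ]
gripend [ 0.5472 -0.2225  0.135 ]
gripend s [ 0.6158 -0.2179  0.135 ]
gripend s [ 0.5397 -0.2256  0.135 ]
```

```bash
cat > ov.py <<'E'
from h import *
def Rz(a): a=np.radians(a);return np.array([[np.cos(a),-np.sin(a),0],[np.sin(a),np.cos(a),0],[0,0,1]])
def circ(r,z): 
    t=np.linspace(0,2*np.pi,41);return np.stack([r*np.cos(t),r*np.sin(t),0*t+z],1)
M={'stand':[circ(.062,0),circ(.062,.006),np.array([[0,0,0],[0,0,.251]]),np.array([[0,0,.2],[-.108,0,.2],[-.108,0,.223]])],
'cup':[circ(.028,0),circ(.028,.08),np.array([[0,.028,.016],[0,.066,.016],[0,.066,.074],[0,.028,.074]])],
'bath':[circ(.045,0),circ(.079,.036),np.array([[-.116,0,.03],[-.079,0,.03]]),np.array([[.116,0,.03],[.079,0,.03]]),np.array([[0,-.083,.03],[0,-.083,.09]]),np.array([[0,.083,.03],[0,.083,.09]]),np.array([[0,-.036,.135],[0,.036,.135]])]}
COL={'stand':(0,255,255),'cup':(255,0,255),'bath':(0,255,0)}
def overlay(img,name,poses,box,scale):
    x0,y0,x1,y1=box
    a=cv2.resize(img[y0:y1,x0:x1],None,fx=scale,fy=scale,interpolation=cv2.INTER_CUBIC)
    for k,(x,y,yaw,*z) in poses.items():
        for pl in M[k]:
            P=pl@Rz(yaw).T+[x,y,z[0] if z else 0]
            q=np.array([proj(name,p) for p in P]);q=(q-[x0,y0]+.5)*scale
            cv2.polylines(a,[np.round(q*8).astype(int)],False,COL[k],1,cv2.LINE_AA,3)
    return a
E
python3 - <<'E'
from ov import *
poses={'stand':(.6125,.2245,17),'cup':(.445,.0185,-10),'bath':(.577,-.219,96.2)}
s=cv2.imread('pics/side0.png');t=cv2.imread('pics/top0.png')
a=overlay(s,'side',poses,(225,185,375,290),5);cv2.imwrite('pics/o1.png',a)
a=overlay(t,'top',poses,(235,155,330,255),6);cv2.imwrite('pics/o2.png',a)
b=overlay(s,'side',poses,(345,140,415,215),5);c=overlay(t,'top',poses,(340,168,420,243),5);cv2.imwrite('pics/o3.png',np.hstack([b,c]))
E
```

```text
(no output)
```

View pics/o1.png

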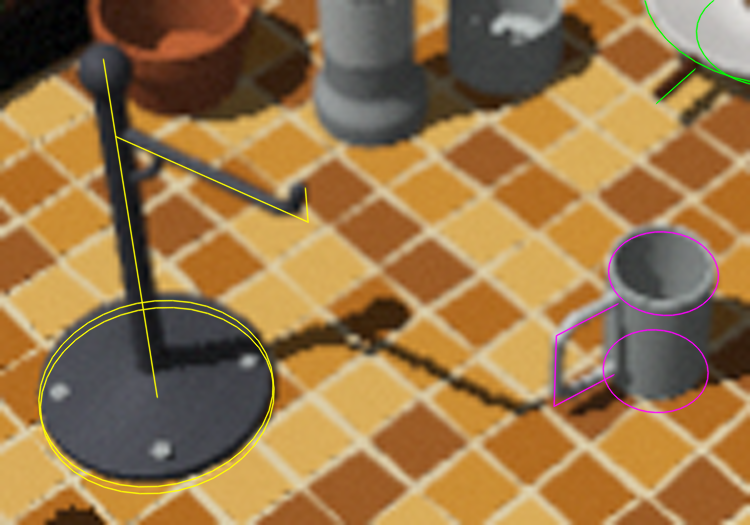

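View pics/o2.png

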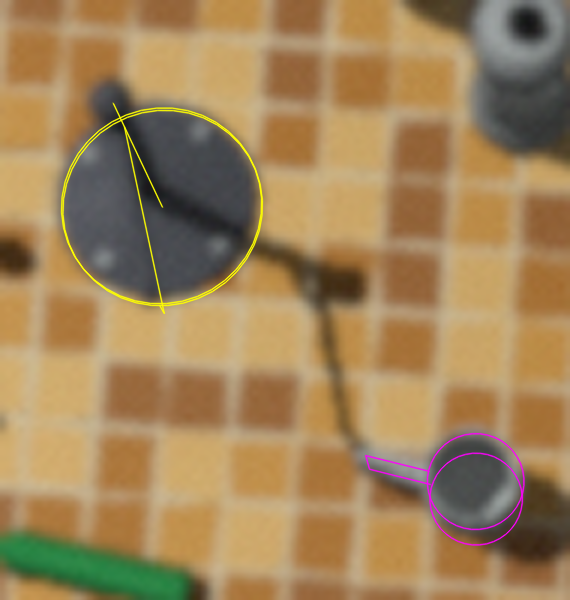

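View pics/o3.png

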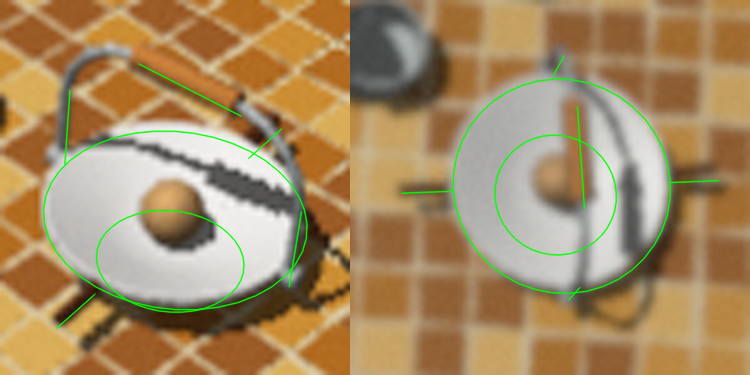

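Run:
```python
from ov import *
from scipy.optimize import least_squares
S=lambda o,s:(lambda c:(c[0]/s+o[0]-.5,c[1]/s+o[1]-.5))
a=S((225,185),5);b=S((235,155),6);c=S((345,140),5);d=lambda p:(( p[0]-350)/5+340-.5,p[1]/5+168-.5)
F=[('side','stand',(0,0,.003),a((155.5,388))),('side','stand',(0,0,.24),a((105,72))),('side','stand',(-.108,0,.223),a((302,184))),('side','stand',(-.108,0,.2),a((291,207))),
('top','stand',(0,0,.003),b((162,207))),('top','stand',(0,0,.24),b((110,98))),
('side','cup',(0,0,.08),a((663,269))),('side','cup',(0,.066,.074),a((560,335))),('side','cup',(0,.066,.018),a((562,396))),
('top','cup',(0,0,.08),b((476,481))),('top','cup',(0,.066,.06),b((363,462))),
('side','bath',(0,0,.036),c((173.5,215.5))),('side','bath',(.036*0,.036,.135),c((243,107))),('side','bath',(0,-.036,.135),c((135,55))),('side','bath',(.116,0,.03),c((55,323))),
('top','bath',(0,0,.036),d((561,185))),('top','bath',(0,.036,.135),d((583,198))),('top','bath',(0,-.036,.135),d((573,97))),('top','bath',(.116,0,.03),d((402,191))),('top','bath',(-.116,0,.03),d((722,184)))]
ks=['stand','cup','bath']
def f(p,raw=False):
    r=[]
    for n,k,P,q in F:
        i=ks.index(k)*3;w=Rz(p[i+2]*100)@np.array(P)+[p[i],p[i+1],0]
        o=p[9:11] if n=='side' else p[11:13]
        r.append((proj(n,w)+o*100-q))
    if raw:return np.array(r)
    return np.r_[np.ravel(r),p[9:]*100/0.7]
x0=[.6125,.2245,.17,.445,.0185,-.1,.577,-.219,.962,0,0,0,0]
# bath yaw 96: its +y points to -x world
R=least_squares(f,x0,loss='soft_l1');np.set_printoptions(precision=4,suppress=True)
print(R.x*[1,1,100]*1 if 0 else R.x)
for (n,k,P,q),e in zip(F,f(R.x,True)):print(n,k,P,e)
```

```text
[ 0.616   0.2243  0.1662  0.446   0.0169 -0.0786  0.5798 -0.2204  0.9608
  0.0021 -0.0036 -0.0042  0.0015]
side stand (0, 0, 0.003) [-0.3686 -0.0462]
side stand (0, 0, 0.24) [-0.4853 -0.441 ]
side stand (-0.108, 0, 0.223) [-0.3119 -0.376 ]
side stand (-0.108, 0, 0.2) [2.4513 1.8914]
top stand (0, 0, 0.003) [-0.3595 -0.9753]
top stand (0, 0, 0.24) [0.6262 0.7523]
side cup (0, 0, 0.08) [ 0.3721 -0.2232]
side cup (0, 0.066, 0.074) [ 0.1441 -0.2679]
side cup (0, 0.066, 0.018) [-0.728   1.2012]
top cup (0, 0, 0.08) [-0.0666 -0.1288]
top cup (0, 0.066, 0.06) [ 0.4287 -0.0102]
side bath (0, 0, 0.036) [ 0.0435 -0.8729]
side bath (0.0, 0.036, 0.135) [-0.6571  0.7108]
side bath (0, -0.036, 0.135) [0.4377 0.6009]
side bath (0.116, 0, 0.03) [-0.0526 -0.1618]
top bath (0, 0, 0.036) [ 0.1237 -0.6327]
top bath (0, 0.036, 0.135) [0.2082 1.4877]
top bath (0, -0.036, 0.135) [0.8107 1.1049]
top bath (0.116, 0, 0.03) [-0.1695 -0.3114]
top bath (-0.116, 0, 0.03) [-0.6964 -1.3116]
```

>>> {"fn": "send_rows", "kwargs": {
  "steps": [
    [9.4,1,3,0,0.1],
    [9.4,3,8.5,0,0.25],
    [9.4,5.2,14.2,-0.5,0.4],
    [9.4,7.4,20,-1,0.55],
    [9.4,9.6,26,-1.5,0.7],
    [9.4,11.8,32,-2,0.8],
    [9.4,14,38,-2.5,0.9],
    [9.4,15.7,42.5,-3,0.985]
  ],
  "force": 20
}}

```text
time: 2.4
ee_pos: [0.4065, -0.0913, 0.1927]
tcp_rot: [[0.991, -0.134, 0.001], [-0.134, -0.991, -0.0], [0.001, 0.0, -1.0]]
contact_force: [1.4, 0.3, 0.0]
grip_width: 0.0944
```

```bash
cat > st.py <<'E'
from h import *
np.set_printoptions(precision=4,suppress=True)
o=bot.get_obs();R=o['tcp_rot'];print(o['time'],o['ee_pos'],'yaw',np.degrees(np.arctan2(R[1,0],R[0,0])),'zz',R[:,2],'F',o['contact_force'],'T',o['ft_torque'],'w',o['grip_width'],'q',o['joint_pos'])
E
python3 st.py
```

```text
2.4 [ 0.4065 -0.0913  0.1927] yaw -7.709898332199842 zz [ 0.0014 -0.0004 -1.    ] F [1.3672 0.2888 0.0265] T [-0.0884 -0.0234 -0.0225] w 0.09435836235688876 q [-22.2537   3.1381 106.6634   0.0097  70.1171 -14.5471]
```

>>> {"fn": "send_rows", "kwargs": {
  "steps": [
    [9.4,1,3,-1,0],
    [9.4,2,6,-2,0],
    [9.4,3,8.5,-3.5,0],
    [9.4,3.95,10.8,-5,0],
    [9.4,3.95,10.8,-6.3,0],
    [9.4,3.95,10.8,-6.3,0],
    [9.4,3.95,10.8,-6.3,0],
    [9.4,3.95,10.8,-6.3,0]
  ]
}}

```text
time: 3.4
ee_pos: [0.4458, 0.0139, 0.1301]
tcp_rot: [[0.99, -0.139, 0.001], [-0.139, -0.99, -0.0], [0.001, 0.0, -1.0]]
contact_force: [0.3, -0.3, 0.6]
grip_width: 0.0942
```

```bash
python3 st.py
python3 - <<'E'
from ov import *
s=camera('side');t=camera('top');cv2.imwrite('pics/side1.png',s);cv2.imwrite('pics/top1.png',t)
poses={'cup':(.446,.017,-7.9)}
o=bot.get_obs();p=o['ee_pos'];R=o['tcp_rot']
a=overlay(s,'side',poses,(290,180,410,280),5)
for e in (-.047,0,.047):
    q=proj('side',p+R@np.array([e,0,.017]));q=(q-[290,180]+.5)*5;cv2.circle(a,tuple(np.int32(q)),3,(0,255,0),-1)
cv2.imwrite('pics/o4.png',a)
b=overlay(t,'top',poses,(270,190,370,280),6)
for e in (-.047,0,.047):
    q=proj('top',p+R@np.array([e,0,.017]));q=(q-[270,190]+.5)*6;cv2.circle(b,tuple(np.int32(q)),3,(0,255,0),-1)
cv2.imwrite('pics/o5.png',b)
E
```

```text
3.4 [0.4458 0.0139 0.1301] yaw -7.968689522989777 zz [ 0.0014 -0.0004 -1.    ] F [ 0.3015 -0.3047  0.613 ] T [-0.05   -0.0364  0.0006] w 0.0941601595202451 q [ -7.151    9.1041 109.585   -0.0128  61.231    0.8239]
```

View pics/o4.png

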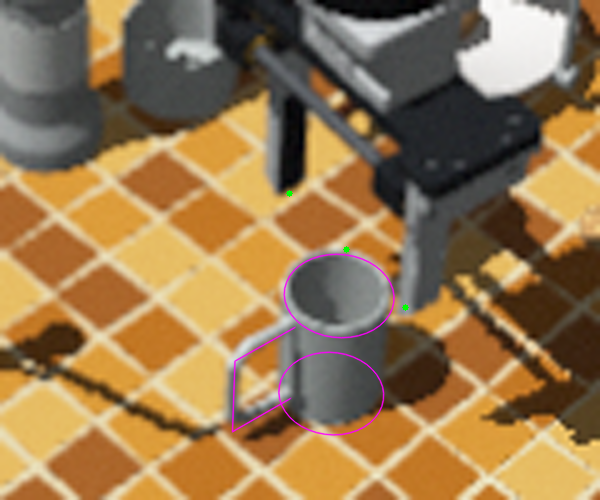

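View pics/o5.png

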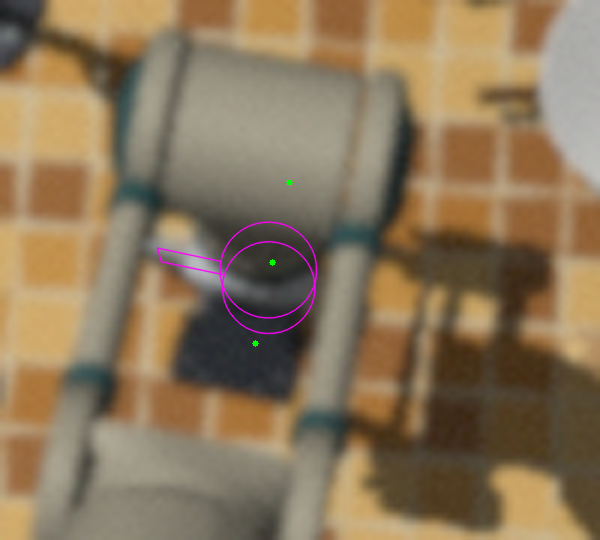

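>>> {"fn": "send_rows", "kwargs": {
  "steps": [
    [9.4,0,0.3,-1.5,0],
    [9.4,0,0.3,-3.5,0],
    [9.4,0,0.3,-5.5,0],
    [9.4,0,0.3,-6.7,0],
    [9.4,0,0.3,-6.7,0],
    [4.5,0,0.3,-6.7,0],
    [4.5,0,0.3,-6.7,0],
    [4.5,0,0.3,-6.7,0]
  ],
  "force": 20
}}

```text
time: 4.5
ee_pos: [0.4458, 0.0176, 0.063]
tcp_rot: [[0.99, -0.138, 0.001], [-0.138, -0.99, -0.0], [0.001, -0.0, -1.0]]
contact_force: [-0.2, -0.7, -0.4]
grip_width: 0.0673
```

```bash
python3 st.py
```

```text
4.5 [0.4458 0.0176 0.063 ] yaw -7.9078404881414235 zz [ 0.0012 -0.0001 -1.    ] F [-0.1556 -0.7026 -0.3672] T [-0.0512 -0.0286  0.041 ] w 0.06727062400433181 q [ -6.6854  13.8709 115.1078   0.0001  50.9539   1.2224]
```

>>> {"fn": "send_rows", "kwargs": {
  "steps": [
    [4.5,0,0,0,0],
    [4.5,0,0,0,0],
    [4.5,0,0,0,0],
    [4.5,0,0,1,0],
    [4.5,0,0,3.5,0],
    [4.5,0,0,7,0],
    [4.5,0,0,11,0],
    [4.5,0,0,14.5,0]
  ]
}}

```text
time: 5.5
ee_pos: [0.4451, 0.0177, 0.2093]
tcp_rot: [[0.99, -0.138, 0.0], [-0.138, -0.99, 0.0], [0.0, -0.0, -1.0]]
contact_force: [0.1, -0.3, -0.4]
grip_width: 0.0546
```

```bash
python3 st.py
```

```text
5.5 [0.4451 0.0177 0.2093] yaw -7.9078675872307205 zz [ 0.0003  0.     -1.    ] F [ 0.0692 -0.2683 -0.4019] T [-0.0303 -0.0268 -0.0769] w 0.054573105632435344 q [ -6.6844   5.0193 102.0706   0.0032  72.8914   1.2225]
```

>>> {"fn": "send_rows", "kwargs": {
  "steps": [
    [4.5,0.3,1,1,0.05],
    [4.5,0.9,3,2,0.12],
    [4.5,1.7,5.5,2,0.2],
    [4.5,2.6,8,2,0.3],
    [4.5,3.4,10.3,2,0.38],
    [4.5,4,12,2,0.428],
    [4.5,4,12,2,0.428],
    [4.5,4,12,2,0.428]
  ]
}}

```text
time: 6.5
ee_pos: [0.4849, 0.1372, 0.2271]
tcp_rot: [[0.958, 0.286, -0.001], [0.286, -0.958, -0.001], [-0.001, 0.0, -1.0]]
contact_force: [0.6, -0.7, -1.0]
grip_width: 0.0546
```

```bash
python3 st.py
cat > look.py <<'E'
from ov import *
import sys
tag=sys.argv[1];zoff=float(sys.argv[2])
s=camera('side');t=camera('top');cv2.imwrite(f'pics/side{tag}.png',s);cv2.imwrite(f'pics/top{tag}.png',t)
o=bot.get_obs();p=o['ee_pos'];R=o['tcp_rot'];yaw=np.degrees(np.arctan2(R[1,0],R[0,0]))
poses={'stand':(.616,.2243,16.6),'cup':(p[0],p[1],yaw,p[2]-.063+zoff)}
cv2.imwrite(f'pics/os{tag}.png',overlay(s,'side',poses,(225,160,365,270),5))
cv2.imwrite(f'pics/ot{tag}.png',overlay(t,'top',poses,(235,150,335,240),6))
E
python3 look.py 2 0
```

```text
6.5 [0.4849 0.1372 0.2271] yaw 16.603548668639004 zz [-0.0011 -0.0008 -1.    ] F [ 0.5554 -0.691  -1.0286] T [-0.0378 -0.0492 -0.009 ] w 0.054618382153988294 q [ 7.9115  9.5477 94.     -0.0368 76.5229 -8.6835]
```

View pics/os2.png

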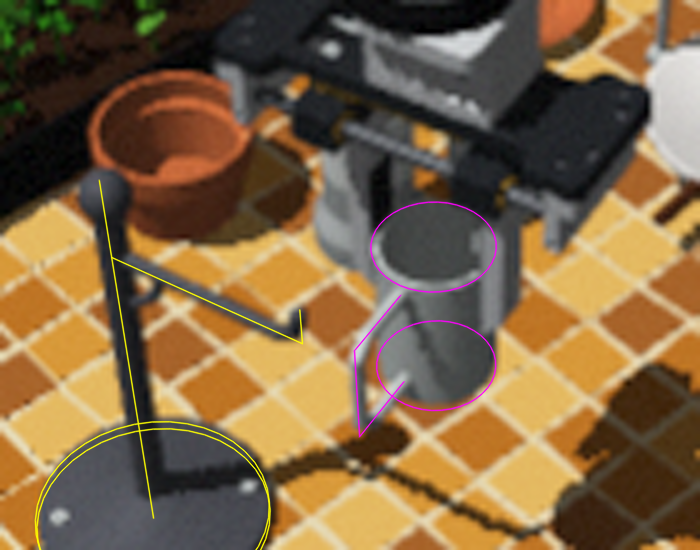

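View pics/ot2.png

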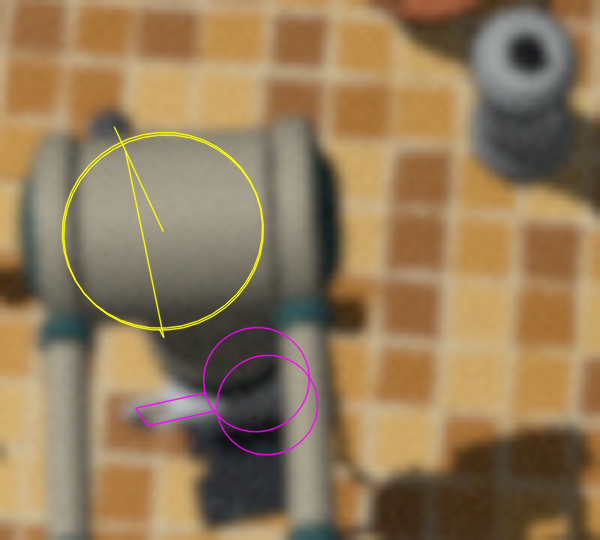

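>>> {"fn": "send_rows", "kwargs": {
  "steps": [
    [4.5,0.5,0.15,0,0],
    [4.5,1.2,0.4,0,0],
    [4.5,2,0.65,0,0],
    [4.5,2.8,0.9,0,0],
    [4.5,3.6,1.1,0,0],
    [4.5,4.4,1.35,0,0],
    [4.5,5.3,1.6,0,0],
    [4.5,5.3,1.6,0,0]
  ]
}}

```text
time: 7.6
ee_pos: [0.5392, 0.1538, 0.2273]
tcp_rot: [[0.958, 0.286, 0.0], [0.286, -0.958, -0.0], [0.0, 0.0, -1.0]]
contact_force: [-0.0, 0.1, -0.5]
grip_width: 0.0542
```

```bash
python3 st.py; python3 look.py 3 0
```

```text
7.6 [0.5392 0.1538 0.2273] yaw 16.621267710434825 zz [ 0.0002 -0.     -1.    ] F [-0.0444  0.142  -0.4607] T [ 0.0089 -0.0184 -0.015 ] w 0.054196409003811265 q [ 8.8125 14.4162 87.4953 -0.0023 78.0781 -7.8083]
```

View pics/os3.png

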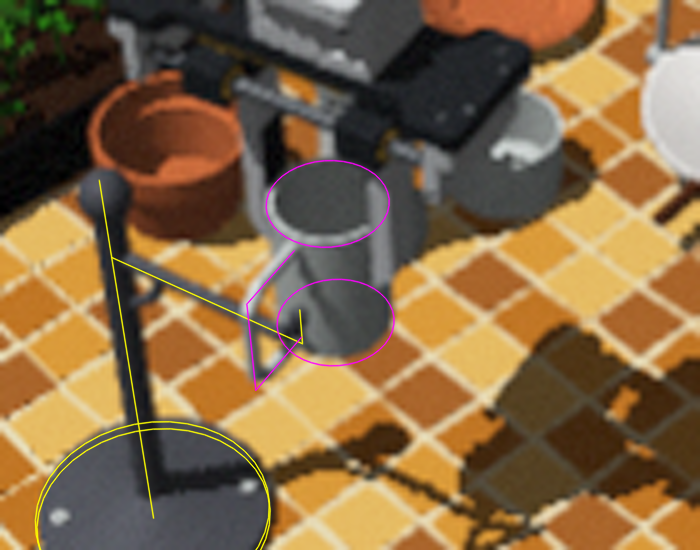

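View pics/ot3.png

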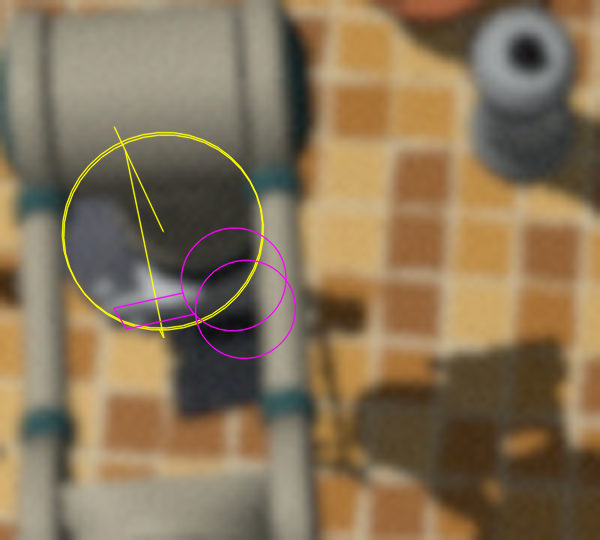

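Run:
```python
import cv2
a=cv2.imread('pics/side3.png')[185:245,245:310];cv2.imwrite('pics/z3.png',cv2.resize(a,None,fx=9,fy=9,interpolation=cv2.INTER_CUBIC))
```

```text
(no output)
```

View pics/z3.png

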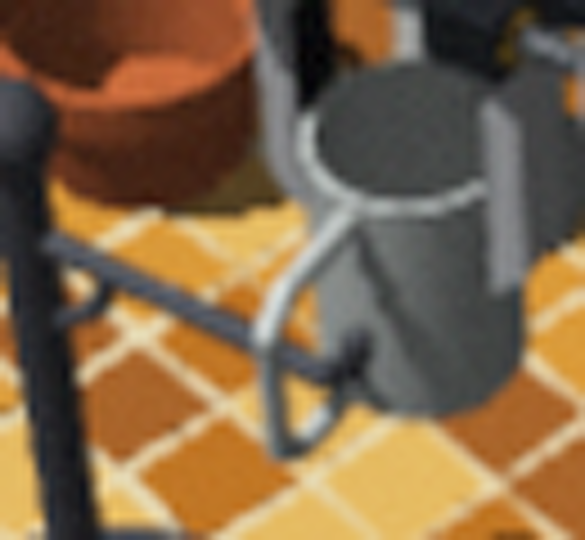

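>>> {"fn": "send_rows", "kwargs": {
  "steps": [
    [4.5,0.5,0.15,0,0],
    [4.5,1.2,0.36,0,0],
    [4.5,2,0.6,0,0],
    [4.5,2.8,0.85,0,0],
    [4.5,3.2,0.98,-0.5,0],
    [4.5,3.2,0.98,-1.3,0],
    [4.5,3.2,0.98,-2.1,0],
    [4.5,3.2,0.98,-2.6,0]
  ]
}}

```text
time: 8.7
ee_pos: [0.5699, 0.1633, 0.2006]
tcp_rot: [[0.958, 0.286, -0.001], [0.286, -0.958, -0.0], [-0.001, -0.0, -1.0]]
contact_force: [-0.5, 0.2, -0.4]
grip_width: 0.0544
```

```bash
python3 st.py
python3 - <<'E'
from h import *
s=camera('side');cv2.imwrite('pics/side4.png',s)
cv2.imwrite('pics/z4.png',cv2.resize(s[170:245,225:310],None,fx=7,fy=7,interpolation=cv2.INTER_CUBIC))
E
```

```text
8.7 [0.5699 0.1633 0.2006] yaw 16.615885049674482 zz [-0.0013 -0.0003 -1.    ] F [-0.4998  0.1833 -0.4257] T [-0.0093 -0.1103  0.0357] w 0.054443056327058995 q [ 9.272  18.0987 86.0415 -0.0026 75.9337 -7.3433]
```

View pics/z4.png

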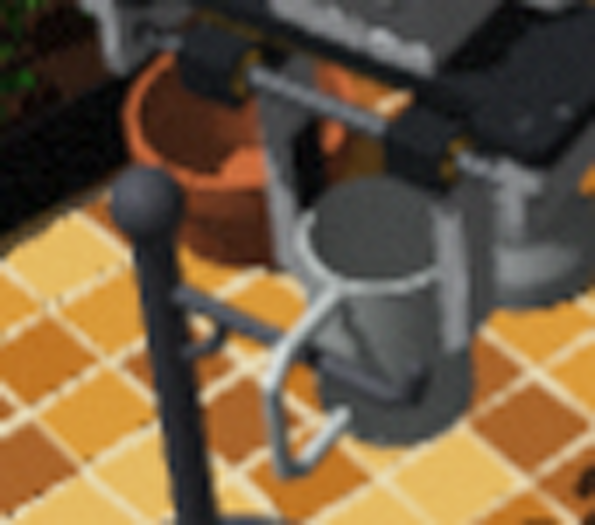

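>>> {"fn": "send_rows", "kwargs": {
  "steps": [
    [4.5,0,0,-0.2,0],
    [4.5,0,0,-0.4,0],
    [4.5,0,0,-0.4,0],
    [4.5,0,0,-0.4,0],
    [4.5,0,0,-0.4,0],
    [4.5,0,0,-0.4,0],
    [4.5,0,0,-0.4,0],
    [4.5,0,0,-0.4,0]
  ]
}}

```text
time: 9.75
ee_pos: [0.5705, 0.1635, 0.1975]
tcp_rot: [[0.958, 0.286, 0.0], [0.286, -0.958, 0.0], [0.0, -0.0, -1.0]]
contact_force: [-0.4, -0.2, -0.4]
grip_width: 0.0545
```

```bash
python3 st.py
```

```text
9.75 [0.5705 0.1635 0.1975] yaw 16.61759244662767 zz [ 0.0001  0.     -1.    ] F [-0.3649 -0.1721 -0.4136] T [-0.0096 -0.0772  0.0264] w 0.054529629777228604 q [ 9.2743 18.2164 86.3149  0.0009 75.4653 -7.3435]
```

>>> {"fn": "send_rows", "kwargs": {
  "steps": [
    [9.4,0,0,0,0],
    [9.4,0,0,0,0],
    [9.4,0,0,0,0],
    [9.4,0,0,0,0],
    [9.4,0,0,0,0],
    [9.4,0,0,0,0],
    [9.4,0,0,0,0],
    [9.4,0,0,0,0]
  ]
}}

```text
time: 10.75
ee_pos: [0.5705, 0.1635, 0.1975]
tcp_rot: [[0.958, 0.286, 0.0], [0.286, -0.958, -0.0], [0.0, 0.0, -1.0]]
contact_force: [-0.7, 1.2, 0.5]
grip_width: 0.0935
```

```bash
python3 st.py
python3 - <<'E'
from h import *
s=camera('side');cv2.imwrite('pics/side5.png',s)
cv2.imwrite('pics/z5.png',cv2.resize(s[170:260,225:325],None,fx=6,fy=6,interpolation=cv2.INTER_CUBIC))
E
```

```text
10.75 [0.5705 0.1635 0.1975] yaw 16.61890530984953 zz [ 0.0001 -0.     -1.    ] F [-0.7186  1.1559  0.5351] T [-0.0256 -0.1107  0.0329] w 0.09349620215004635 q [ 9.2749 18.2153 86.3139 -0.0023 75.4634 -7.3434]
```

View pics/z5.png

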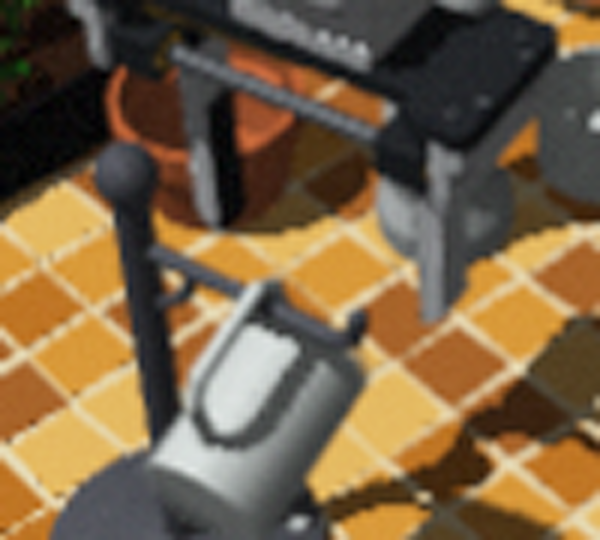

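>>> {"fn": "send_rows", "kwargs": {
  "steps": [
    [9.4,0,0,2,0],
    [9.4,0,0,6,0],
    [9.4,0,0,10,0],
    [9.4,0,-2,10,-0.15],
    [9.4,0,-6,10,-0.32],
    [9.4,0,-11,10,-0.5],
    [9.4,0,-16,10,-0.67],
    [9.4,0.2,-21,10,-0.85]
  ]
}}

```text
time: 11.8
ee_pos: [0.5723, -0.048, 0.2977]
tcp_rot: [[0.844, -0.536, 0.001], [-0.536, -0.844, -0.0], [0.0, -0.0, -1.0]]
contact_force: [-0.2, -0.9, -0.3]
grip_width: 0.0942
```

>>> {"fn": "send_rows", "kwargs": {
  "steps": [
    [9.4,0.2,-4,0,-0.17],
    [9.4,0.4,-8,-1,-0.34],
    [9.4,0.6,-12,-2,-0.51],
    [9.4,0.8,-15,-3,-0.68],
    [9.4,0.9,-17,-4,-0.83],
    [9.4,0.9,-17.4,-5,-0.9],
    [9.4,0.9,-17.4,-6,-0.904],
    [9.4,0.9,-17.4,-6,-0.904]
  ]
}}

```text
time: 12.8
ee_pos: [0.5809, -0.22, 0.2366]
tcp_rot: [[0.108, -0.994, -0.002], [-0.994, -0.108, 0.001], [-0.001, 0.002, -1.0]]
contact_force: [0.2, -0.5, 0.4]
grip_width: 0.0939
```

```bash
python3 st.py
cat > lookb.py <<'E'
from ov import *
import sys
tag=sys.argv[1]
s=camera('side');t=camera('top');cv2.imwrite(f'pics/side{tag}.png',s);cv2.imwrite(f'pics/top{tag}.png',t)
o=bot.get_obs();p=o['ee_pos'];R=o['tcp_rot']
poses={'bath':(.580,-.2205,96.1)}
L=[]
for n,im,box,sc in (('side',s,(335,100,435,215),5),('top',t,(330,150,430,250),5)):
    a=overlay(im,n,poses,box,sc)
    for e in (-.047,0,.047):
        q=proj(n,p+R@np.array([e,0,.017]));q=(q-box[:2]+.5)*sc;cv2.circle(a,tuple(np.int32(q)),3,(0,0,255),-1)
    cv2.imwrite(f'pics/b{n}{tag}.png',a)
E
python3 lookb.py 6
```

```text
12.8 [ 0.5809 -0.22    0.2366] yaw -83.813192703925 zz [-0.0018  0.001  -1.    ] F [ 0.1633 -0.5183  0.4205] T [ 0.0203 -0.0128 -0.0131] w 0.09393076203162211 q [-27.157   19.4885  78.8083   0.0042  81.8185  56.6555]
```

View pics/side6.png

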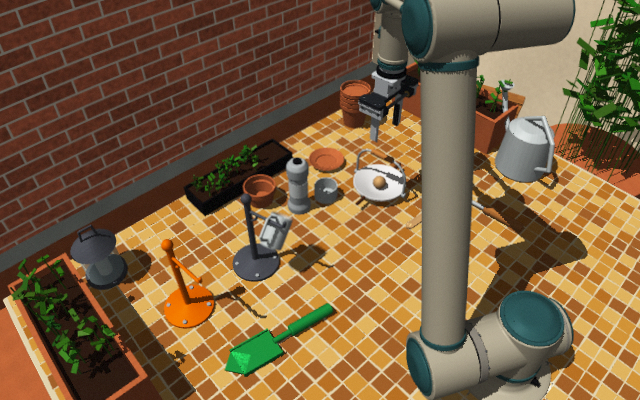

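View pics/bside6.png

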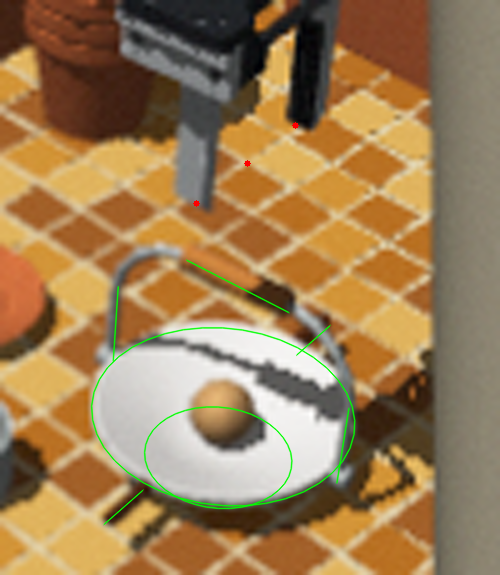

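View pics/btop6.png

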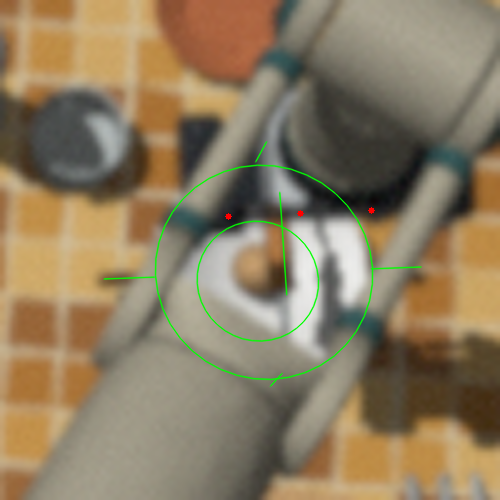

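Run:
```python
from h import *
np.set_printoptions(precision=4,suppress=True)
for ds,dt in (((0,0),(0,0)),((.21,-.36),(-.42,.15))):
    s=np.array([189/5+344.5,81/5+139.5])-ds;t=np.array([228/5+339.5,147.5/5+167.5])-dt
    print(tri(s,t),atz('side',s,.135),atz('top',t,.135))
    s=np.array([173.5/5+344.5,215.5/5+139.5])-ds;t=np.array([211/5+339.5,185/5+167.5])-dt
    print('rim',tri(s,t),atz('side',s,.036),atz('top',t,.036))
a=cv2.imread('pics/side6.png')[110:210,340:420];cv2.imwrite('pics/z6.png',cv2.resize(a,None,fx=6,fy=6,interpolation=cv2.INTER_CUBIC))
a=cv2.imread('pics/side6.png')[180:290,220:330];cv2.imwrite('pics/z6b.png',cv2.resize(a,None,fx=5,fy=5,interpolation=cv2.INTER_CUBIC))
```

```text
(array([ 0.5799, -0.2177,  0.1409]), np.float64(0.0053407835139861306)) [ 0.5818 -0.2246  0.135 ] [ 0.5835 -0.2171  0.135 ]
rim (array([ 0.5769, -0.2183,  0.0371]), np.float64(0.0006828796580800829)) [ 0.578  -0.2191  0.036 ] [ 0.5768 -0.2186  0.036 ]
(array([ 0.5815, -0.2194,  0.1376]), np.float64(0.00480885524149177)) [ 0.5812 -0.2229  0.135 ] [ 0.5841 -0.2185  0.135 ]
rim (array([ 0.5786, -0.2201,  0.0333]), np.float64(0.001245848760123304)) [ 0.5773 -0.2175  0.036 ] [ 0.5775 -0.2201  0.036 ]
```

View pics/z6.png

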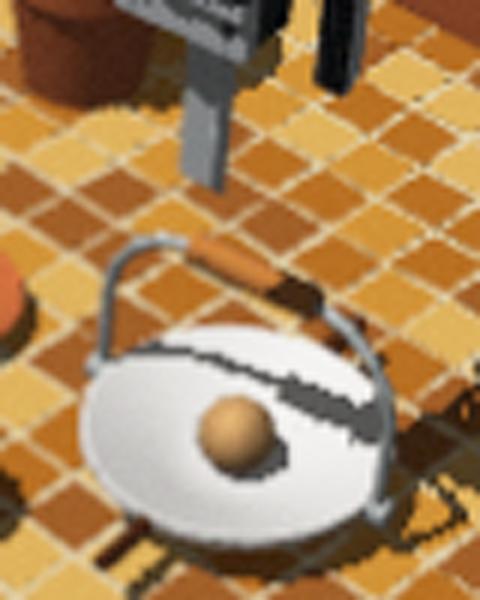

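View pics/z6b.png

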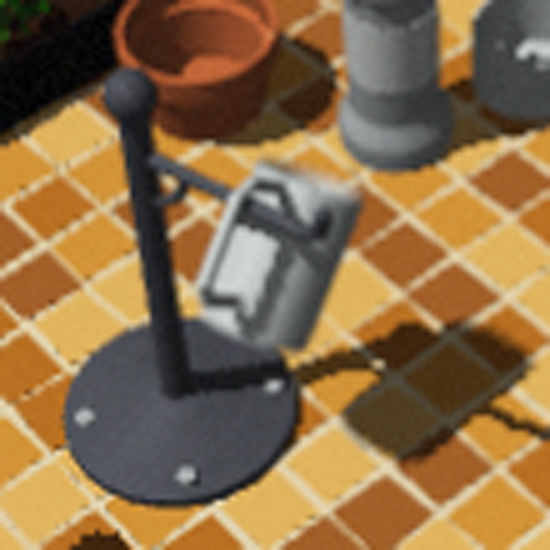

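>>> {"fn": "send_rows", "kwargs": {
  "steps": [
    [9.4,-0.1,0,-1.5,0],
    [9.4,-0.1,0,-3.5,0],
    [9.4,-0.1,0,-5.5,0],
    [8,-0.1,0,-7.5,0],
    [6.5,-0.1,0,-9.2,0],
    [5,-0.1,0,-10.2,0],
    [4.5,-0.1,0,-10.2,0],
    [4,-0.1,0,-10.2,0]
  ],
  "force": 40
}}

```text
time: 13.9
ee_pos: [0.581, -0.2208, 0.1361]
tcp_rot: [[0.107, -0.994, 0.001], [-0.994, -0.107, -0.001], [0.001, -0.001, -1.0]]
contact_force: [-0.0, -0.3, 0.0]
grip_width: 0.0474
```

```bash
python3 st.py;python3 lookb.py 7
```

```text
13.9 [ 0.581  -0.2208  0.1361] yaw -83.87674753249755 zz [ 0.0012 -0.0007 -1.    ] F [-0.0498 -0.2609  0.0301] T [ 0.0247  0.0258 -0.0017] w 0.047416638447672244 q [-27.2161  22.9511  88.0305  -0.0045  68.9374  56.6623]
```

View pics/bside7.png

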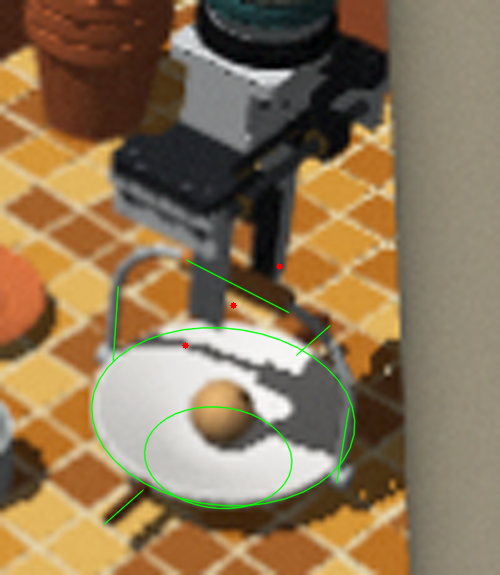

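>>> {"fn": "send_rows", "kwargs": {
  "steps": [
    [3.6,0,0,-0.15,0],
    [3.2,0,0,-0.15,0],
    [2.9,0,0,-0.15,0],
    [2.6,0,0,-0.15,0],
    [2.4,0,0,-0.15,0],
    [2.2,0,0,-0.15,0],
    [2.0,0,0,-0.15,0],
    [1.9,0,0,-0.15,0]
  ]
}}

```text
time: 15.0
ee_pos: [0.5806, -0.2211, 0.134]
tcp_rot: [[0.107, -0.994, 0.0], [-0.994, -0.107, -0.001], [0.001, -0.0, -1.0]]
contact_force: [-0.7, -1.0, 0.1]
grip_width: 0.0193
```

```bash
python3 st.py
```

```text
15.0 [ 0.5806 -0.2211  0.134 ] yaw -83.8771077621304 zz [ 0.0002 -0.0012 -1.    ] F [-0.7186 -0.9974  0.0686] T [-0.353   0.0388  0.0081] w 0.019342481454301477 q [-27.2311  23.0461  88.196   -0.0568  68.7168  56.6667]
```

>>> {"fn": "send_rows", "kwargs": {
  "steps": [
    [1.7,0,0,0,0],
    [1.5,0,0,0,0],
    [1.2,0,0,0,0],
    [1.0,0,0,0,0],
    [1.0,0,0,0,0],
    [1.0,0,0,0,0],
    [1.0,0,0,0,0],
    [1.0,0,0,0,0]
  ],
  "force": 45
}}

```text
time: 16.0
ee_pos: [0.5805, -0.2207, 0.1342]
tcp_rot: [[0.107, -0.994, 0.0], [-0.994, -0.107, -0.0], [0.0, -0.0, -1.0]]
contact_force: [-0.8, -2.9, 2.1]
grip_width: 0.0168
```

```bash
python3 st.py;python3 lookb.py 8
```

```text
16.0 [ 0.5805 -0.2207  0.1342] yaw -83.8780102837662 zz [ 0.0003 -0.0005 -1.    ] F [-0.7925 -2.9314  2.1016] T [-0.6323  0.2443 -0.0087] w 0.016845076161227775 q [-27.2186  23.0331  88.1952  -0.018   68.7463  56.6659]
```

View pics/bside8.png

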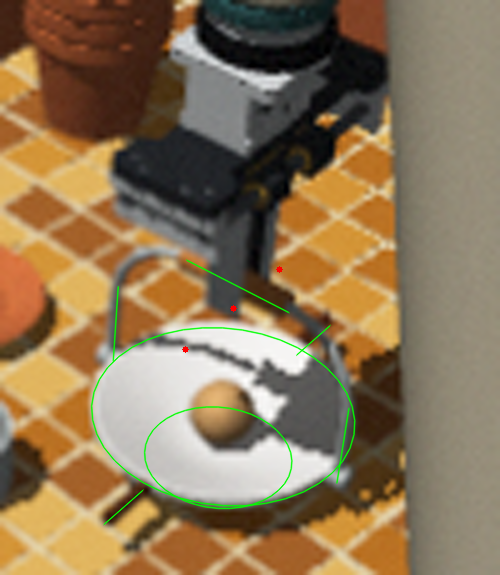

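>>> {"fn": "send_rows", "kwargs": {
  "steps": [
    [1.0,0,-0.03,0,0],
    [1.0,0,-0.05,0,0],
    [1.0,0,-0.05,0.05,0],
    [1.0,0,-0.05,0.2,0],
    [1.0,0,-0.05,0.5,0],
    [1.0,0,-0.05,0.9,0],
    [1.0,0,-0.05,1.3,0],
    [1.0,0,-0.05,1.5,0]
  ]
}}

```text
time: 17.1
ee_pos: [0.5807, -0.221, 0.1494]
tcp_rot: [[0.107, -0.994, 0.001], [-0.994, -0.107, -0.0], [0.0, -0.0, -1.0]]
contact_force: [0.8, 0.3, -4.6]
grip_width: 0.0167
```

```bash
python3 st.py;python3 - <<'E'
from h import *
s=camera('side');cv2.imwrite('pics/side9.png',s)
cv2.imwrite('pics/z9.png',cv2.resize(s[120:220,335:425],None,fx=6,fy=6,interpolation=cv2.INTER_CUBIC))
E
```

```text
17.1 [ 0.5807 -0.221   0.1494] yaw -83.87984385857695 zz [ 0.0005 -0.0002 -1.    ] F [ 0.8479  0.2599 -4.588 ] T [ 0.041  -0.03   -0.0035] w 0.016711754402164172 q [-27.2554  22.3853  86.9371   0.0042  70.6464  56.623 ]
```

View pics/z9.png

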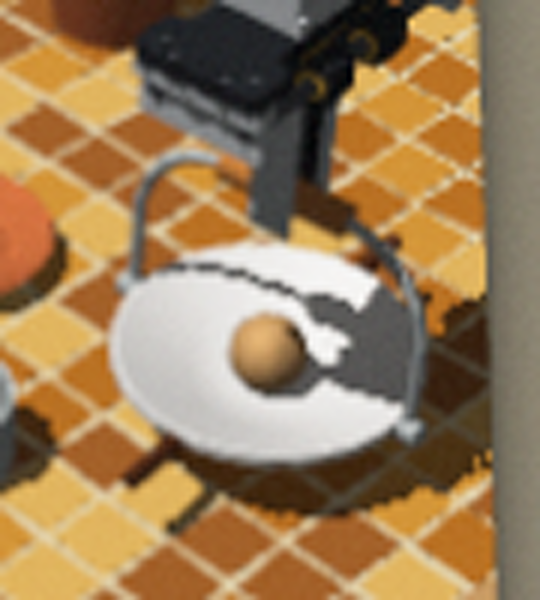

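>>> {"fn": "send_rows", "kwargs": {
  "steps": [
    [1.0,0,0,0.3,0],
    [1.0,0,0,1,0],
    [1.0,0,0,2.2,0],
    [1.0,0,0,3.6,0],
    [1.0,0,0,5,0],
    [1.0,0,0,6.4,0],
    [1.0,0,0,7.6,0],
    [1.0,0,0,8.3,0]
  ]
}}

```text
time: 18.15
ee_pos: [0.5807, -0.2212, 0.2331]
tcp_rot: [[0.107, -0.994, 0.001], [-0.994, -0.107, -0.001], [0.001, -0.001, -1.0]]
contact_force: [-0.8, 0.3, -5.9]
grip_width: 0.017
```

```bash
python3 st.py;python3 - <<'E'
from h import *
s=camera('side');t=camera('top');cv2.imwrite('pics/side10.png',s);cv2.imwrite('pics/top10.png',t)
cv2.imwrite('pics/z10.png',cv2.resize(s[80:200,335:425],None,fx=5,fy=5,interpolation=cv2.INTER_CUBIC))
E
```

```text
18.15 [ 0.5807 -0.2212  0.2331] yaw -83.8816644210704 zz [ 0.001  -0.0006 -1.    ] F [-0.787   0.3218 -5.8518] T [ 0.0463  0.0045 -0.0208] w 0.016952286750122003 q [-27.2605  19.4929  79.2885  -0.0052  81.1486  56.6219]
```

View pics/z10.png

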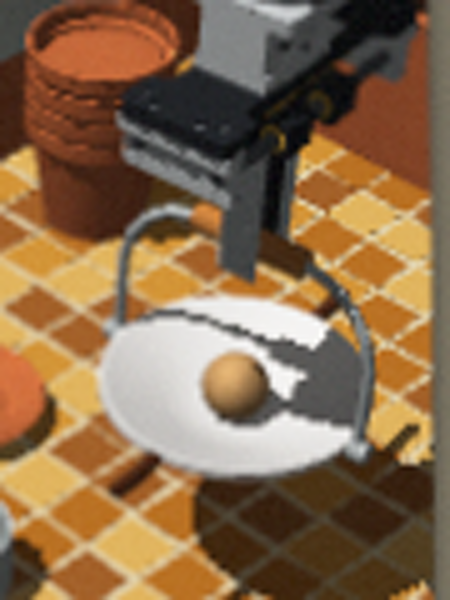

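View pics/top10.png

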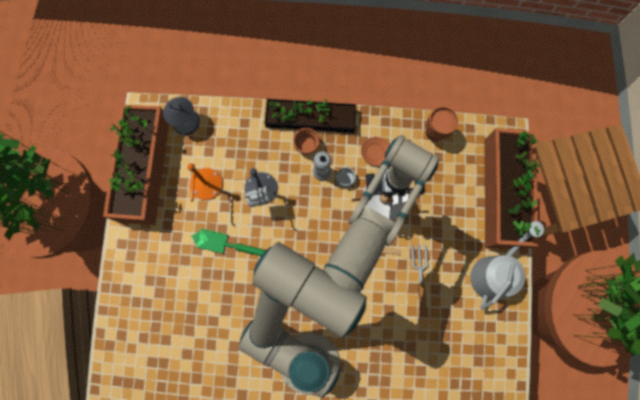

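>>> {"fn": "send_rows", "kwargs": {
  "steps": [
    [1.0,0,0,0,0.01],
    [1.0,0,0,0,0.04],
    [1.0,0,0,0,0.09],
    [1.0,0,0,0,0.16],
    [1.0,0,0,0,0.24],
    [1.0,0,0,0,0.32],
    [1.0,0,0,0,0.4],
    [1.0,0,0,0,0.48]
  ]
}}

```text
time: 19.25
ee_pos: [0.5802, -0.2209, 0.2314]
tcp_rot: [[0.557, -0.831, -0.001], [-0.831, -0.557, 0.0], [-0.001, 0.001, -1.0]]
contact_force: [1.2, 0.4, -6.4]
grip_width: 0.0172
```

>>> {"fn": "send_rows", "kwargs": {
  "steps": [
    [1.0,0,0,0,0.08],
    [1.0,0,0,0,0.16],
    [1.0,0,0,0,0.24],
    [1.0,0,0,0,0.32],
    [1.0,0,0,0,0.4],
    [1.0,0,0,0,0.48],
    [1.0,0,0,0,0.56],
    [1.0,0,0,0,0.64]
  ]
}}

```text
time: 20.25
ee_pos: [0.5803, -0.2209, 0.2314]
tcp_rot: [[0.943, -0.334, -0.001], [-0.334, -0.943, 0.0], [-0.001, -0.0, -1.0]]
contact_force: [-0.5, -0.2, -5.3]
grip_width: 0.0171
```

>>> {"fn": "send_rows", "kwargs": {
  "steps": [
    [1.0,0,0,0.1,0.08],
    [1.0,0,0,0.2,0.155],
    [1.0,0,0,0.2,0.22],
    [1.0,0,0,0.2,0.27],
    [1.0,0,0,0.2,0.305],
    [1.0,0,0,0.2,0.33],
    [1.0,0,0,0.2,0.342],
    [1.0,0,0,0.2,0.344]
  ]
}}

```text
time: 21.25
ee_pos: [0.5805, -0.221, 0.234]
tcp_rot: [[1.0, 0.0, 0.0], [0.0, -1.0, -0.0], [0.0, 0.0, -1.0]]
contact_force: [-0.3, -0.3, -6.1]
grip_width: 0.0169
```

```bash
python3 st.py;python3 - <<'E'
from ov import *
s=camera('side');t=camera('top');cv2.imwrite('pics/side11.png',s);cv2.imwrite('pics/top11.png',t)
o=bot.get_obs();p=o['ee_pos']
for n,im,box,sc in (('side',s,(325,70,435,190),5),('top',t,(335,145,435,245),6)):
    cv2.imwrite(f'pics/z11{n}.png',overlay(im,n,{'bath':(p[0],p[1],180,p[2]+.002-.135)},box,sc))
E
```

```text
21.25 [ 0.5805 -0.221   0.234 ] yaw 0.007094875065922318 zz [ 0.0001 -0.     -1.    ] F [-0.2533 -0.2988 -6.1061] T [-0.0373 -0.066   0.0012] w 0.016874414889772222 q [-27.2642  19.48    79.1816   0.0016  81.333  -27.2715]
```

View pics/z11side.png

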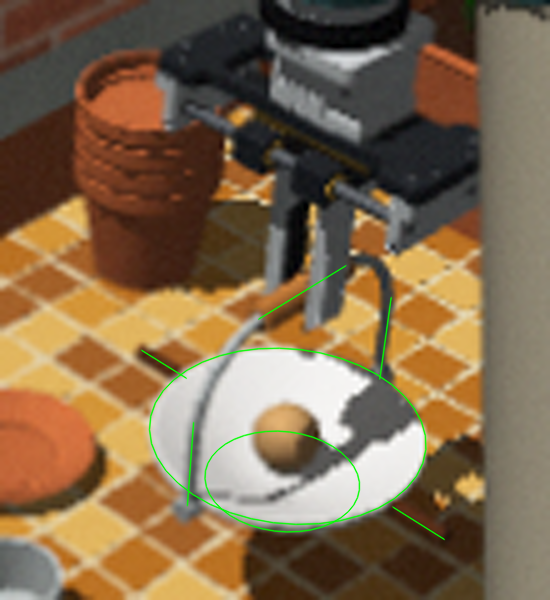

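View pics/z11top.png

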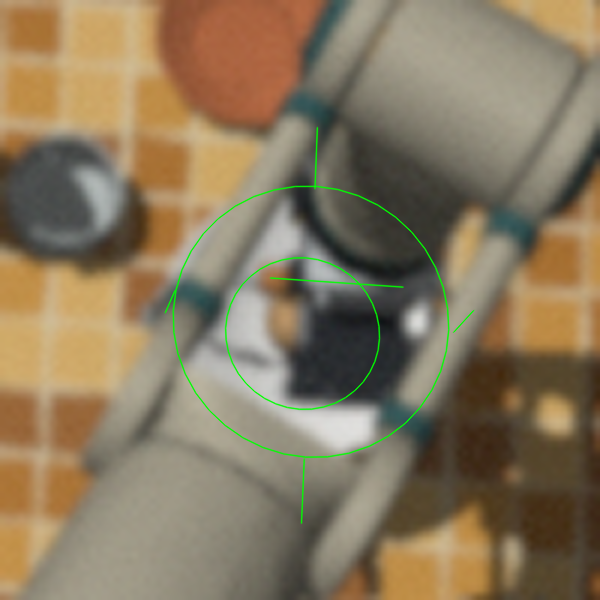

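View pics/side11.png

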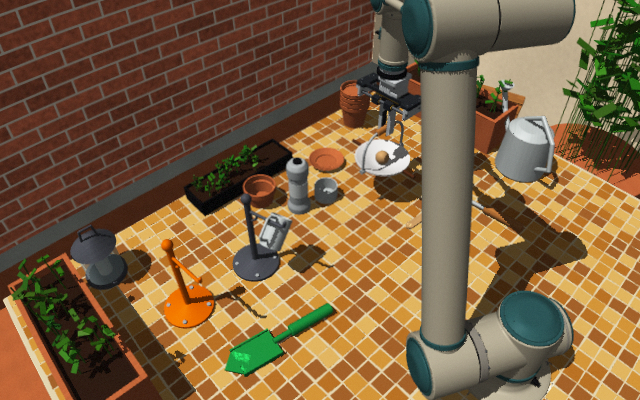

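>>> {"fn": "send_rows", "kwargs": {
  "steps": [
    [1.0,0,0,0,0],
    [1.0,0,0,0,0],
    [1.0,0,0,0,0],
    [1.0,0,0,0,0],
    [1.0,0,0,0,0],
    [1.0,0,0,0,0],
    [1.0,0,0,0,0],
    [1.0,0,0,0,0]
  ]
}}

```text
time: 22.35
ee_pos: [0.5805, -0.221, 0.234]
tcp_rot: [[1.0, 0.0, 0.0], [0.0, -1.0, -0.0], [0.0, 0.0, -1.0]]
contact_force: [0.2, 0.1, -4.8]
grip_width: 0.0166
```

```bash
python3 st.py;python3 - <<'E'
from ov import *
s=camera('side');cv2.imwrite('pics/side12.png',s)
o=bot.get_obs();p=o['ee_pos']
a=overlay(s,'side',{'bath':(p[0],p[1],180,p[2]+.002-.135)},(325,70,435,190),4)
b=cv2.resize(s[180:276,225:315],None,fx=4,fy=4,interpolation=cv2.INTER_CUBIC);b=cv2.copyMakeBorder(b,0,a.shape[0]-b.shape[0],0,0,cv2.BORDER_CONSTANT)
cv2.imwrite('pics/z12.png',np.hstack([a,b]))
E
```

```text
22.35 [ 0.5805 -0.221   0.234 ] yaw 0.0010754082898825987 zz [ 0.0001 -0.     -1.    ] F [ 0.2061  0.1255 -4.7688] T [-0.0443 -0.1117  0.0684] w 0.016613972533852397 q [-27.2622  19.4806  79.1795   0.0017  81.3344 -27.2636]
```

View pics/z12.png

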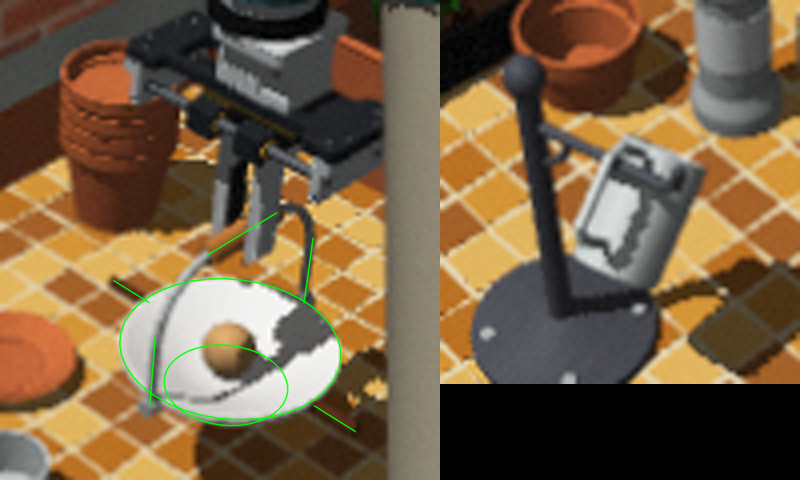

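```bash
python3 -c "
from workcell import job;print(job.hand_in())"
```

```text
the job is handed in; nothing more can be done
None
```

The job is handed in at about 22 s of the 72 s allowed; the hand-in gave no verdict.

- **Cup:** I threaded the feeder cup's loop over the dark stand's arm and let go. In the last picture it hangs aslant on the arm, with the gripper well away. The orange stand was left alone.
- **Bath:** I lifted it by the grip and turned it 84°, which brought the perches from about 96° to straight across the bench. The tool yaw at the end is 0.0°.
- **Last checks:**
  - The bath's underside is about 10 cm above the bench and the tool is vertical.
  - The gripper carries the bath's weight, 4.8 N, and the reading is steady.
  - The picture matches a drawn outline of a level bath with its perches across the bench, and the ball is in the middle of the dish.
- **Slight disagreements:**
  - Before the lift, the grip showed about 2 pixels higher in the pictures than my fitted model; the grasp held all the same.
  - The fingers read 16.6 mm on the 18 mm grip.
  - In the last top view the arm hides most of the bath, so the final check rests on the side camera.

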